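# Pack flanged tube adapters top-and-tail in their tray

## Robot

A 7-joint arm with a two-finger parallel gripper is mounted at the origin on a cart in front of the work surface, level with it; the furniture and walls round the work are solid. World frame = base frame: x ahead of the robot, y to its left, z up, the work surface at z = 0. Lengths are in m, angles in rad, forces in N, time in s.
With the tool pointing down it reaches from about 0.425 to 0.925 m from the base axis. Payload 6.8 kg.
Tool frame: the origin (TCP) lies on the centre line of the jaws, within the pads' length; the fingertips stand 17 mm ahead of it and the grasp point (between the pads) lies 2 mm behind it; z points along the fingers, x is the direction in which the jaws open and shut, and the axes are right-handed (so a half turn about z gives the same grasp; the last joint's range is limited). The gripper opens to 85 mm and grips with 20 to 120 N. Pads are 22 mm wide; open, the fingers measure 114 mm over their backs; the gripper's body (76 mm by 85 mm) begins 54 mm behind the grasp point. The pads swing forward as they close: fully open they stand 13 mm farther back than shut.
Start: joints at [1.188, 0.477, 0.022, 1.555, -0.011, 1.109, -0.083], TCP at [0.183, -0.65, 0.248] pointing down, gripper open.
Joint ranges: [-2.96, 2.96], [-0.34, 2.1], [-1.41, 1.46], [0.24, 2.44], [-1.37, 4.51], [0.17, 1.92], [-2.96, 2.96]. Speed limits (rad/s): [2.39, 2.39, 3.14, 3.14, 3.14, 3.14, 3.14].

## Interface

Orientations are given as a rotation vector (axis times angle).
In Python, from bench import r gives the robot as it stands.
- The arm moves only by the tool arm_command, never from a script. Its argument "increments" is a list of rows, each a list of 3 entries, a list of its own where there are three numbers: the shift along the world's x, y, z in m, then the turn, a rotation vector about the world's x, y, z in rad, then the opening in per cent of the stroke, from 0 (shut) to 100 (fully open). A call has 1 to 10 rows; each row is the pose to reach, as a shift and turn from the pose commanded when the call began; what a row does not reach only later rows make up. A row lasts 1/10 s, in which the tool goes at most 50 mm and 8.59 degrees, less where a joint would pass 70% of its speed; a pose out of reach is approached as far as the arm can. A call with a gripper value outside its range is refused whole. The fingers move at their own pace and stop on an object; "newtons" is the grip in N (left out, the last holds). Time passes only in rows, so rows that repeat a pose let the fingers close. It gives the time, the measured TCP pose, the force and the opening at its end, in the units of the state.
- r.get_obs(): the state, without advancing time (a new reading comes with each control period).
- r.grab_frame(name): name is "scene" or "side" or "wrist"; returns the picture (420x560x3 uint8, blue, green, red); there is no depth.
- r.camera_model(name): a dict with "camera_matrix" (3x3 intrinsics, pixels), "camera_from_world" (4x4, takes a point from world to camera coordinates). Camera axes: x right, y down, z forward; pixel columns grow to the right and rows downward; lengths in m; the calibration is good to about 2 mm. A picture is of the moment at which its call begins: read the wrist's pose just before it. camera_model takes no time and is no camera call; for the wrist camera it gives the pose at the moment of the call.
- r.hand_in(): hands the job in, once; it reports no verdict.
The state is a dict: "clock": time; "joints": joint angles; "qvel": joint speeds; "tau": joint torques, N m; "tcp_pos": TCP position; "orientation": TCP orientation; "contact_force": force on the tool from outside, world axes, zero at the start; "moment": the same for the moment, N m; "grip_width": finger opening in m.
Only numpy, scipy, OpenCV 4.12 (cv2) and the standard library are available. Lean on these libraries where they do the work, as an engineer would, in place of code of your own. Each camera call takes 0.05 s, during which the arm holds its last target. There are 200 camera calls.

## Task

Pack the two loose hat-shaped metal adapters into the shallow grey tray beside the one already standing at its end, so that the three form one tight row that goes crown up, crown down, crown up. Keep each adapter the way up it stands now: the loose one with its crown up goes flat on the tray floor at the empty end, and the one with its crown down goes upright between the two, its foot on the tray floor and its brim over theirs. Leave the one already in the tray at its end.

Things in the scene. Friction and masses are not known exactly. Their poses are not given: they have to be found in the camera images.
- tray: Shallow open grey plastic tray, fixed to the desk, long along its own y axis (to the robot's left at yaw 0; turned up to 0.4 rad). Outside 94 x 204 mm (x, y), walls 16 mm high and 4 mm thick, floor 4 mm: inside 86 x 196 mm, too short for three brims side by side. Origin: centre of the underside, on the desk; inner floor at z = 4 mm. Its -y end is occupied, its +y end empty.
- adapter_in_tray: Loose hat-shaped aluminium adapter standing crown up in the tray, about 61 mm from its centre towards -y: round brim 66 mm across and 10 mm thick at the bottom, round crown 32 mm across on it, 48 mm high over all, small dark bore in the top. Origin: centre of its underside, z up.
- adapter_crown_up: The same adapter, loose on the desk, the same way up: brim 66 mm across at the bottom (z 0 to 10 mm), crown 32 mm across above it (z 10 to 48 mm), about 150 g. Best gripped across the crown. Origin: centre of its underside, z up.
- adapter_crown_down: The same adapter standing upside down on the desk, from above a flat disc: crown 32 mm across below (z 0 to 38 mm), brim 66 mm across on top (z 38 to 48 mm), about 150 g. Grip it across the brim; in the tray the neighbours' crowns stand close along the tray's y, so fingers have room only along its x. Origin: centre of its underside (foot of the crown), z up.
Not all that is in view belongs to the job. Leave any yellow look-alike of the adapter_crown_up alone. What is shaped like the adapter_crown_down but orange is not meant.

How it is judged:
At the end, for the whole second after the job is handed in: All three stand upright (0.1 rad) and at rest on the tray floor (within 4 mm): the first still over 45 mm from the tray's centre at the -y end, the crown-up one over 40 mm at the +y end (both within 75 mm), the crown-down one between, within 25 mm of the tray's centre (y of adapter_in_tray in the frame of tray below -0.045 m and z of each of adapter_in_tray, adapter_crown_up, adapter_crown_down in the frame of tray below 0.008 m and angle between each of adapter_in_tray, adapter_crown_up, adapter_crown_down's own z axis and vertical below 0.1 rad and horizontal distance between each of adapter_in_tray, adapter_crown_up and tray below 0.075 m and y of adapter_crown_up in the frame of tray above 0.04 m and horizontal distance between adapter_crown_down and tray below 0.025 m and linear speed of each of adapter_crown_up, adapter_crown_down below 0.02 m/s); the robot touches nothing.
It also fails if it takes over 51 s, if anything falls off the work surface, if the arm or the gripper's body presses on something with over 40 N, if the wrist force passes 120 N, or if a joint passes its speed limit or range.

## Working session

There is one attempt and no reset: what is moved stays moved. The work goes in short steps, Python scripts to look and compute and a tool call to move; the robot and the scene stay as the last step left them, time stands still between calls to the robot, and variables do not carry over. Pictures are saved under pics/ and viewed, about 8 in all and at most 12, crops included, and the job is handed in when it is done.

Besides the shell and the picture viewer there is one more tool, called after "Request:" in YAML: its name, and indented under it one key for each argument. arm_command: Moves the arm, as the interface text tells. Its arguments: {"type":"object","properties":{"increments":{"type":"array","items":{"type":"array"}},"newtons":{"type":"number"}},"required":["increments"]}

```bash
ls && mkdir -p pics && python3 - <<'E'
from bench import r
import cv2,numpy as np
o=r.get_obs();print({k:np.round(v,3) for k,v in o.items()})
for n in("scene","side"):
    c=r.camera_model(n);print(n,np.round(c["camera_matrix"],1).tolist(),np.round(c["camera_from_world"],3).tolist())
    cv2.imwrite(f"pics/{n}0.png",r.grab_frame(n))
E
```

```text
pics
{'clock': np.float64(0.0), 'joints': array([ 1.188,  0.478,  0.022,  1.556, -0.011,  1.109, -0.083]), 'qvel': array([-0.001, -0.002, -0.   ,  0.   ,  0.   , -0.001, -0.   ]), 'tau': array([ 2.0000e-03, -5.9644e+01,  1.6090e+00, -2.8120e+01,  1.2000e-02,
        9.0000e-03, -0.0000e+00]), 'tcp_pos': array([ 0.183, -0.649,  0.247]), 'orientation': array([-2.504,  1.896,  0.003]), 'contact_force': array([-0.071,  0.251, -0.11 ]), 'moment': array([-0.033,  0.022,  0.004]), 'grip_width': np.float64(0.086)}
scene [[520.8, 0.0, 277.5], [0.0, 520.8, 202.0], [0.0, 0.0, 1.0]] [[-0.667, -0.745, -0.014, 0.255], [-0.481, 0.445, -0.755, 0.383], [0.569, -0.497, -0.655, 1.195], [0.0, 0.0, 0.0, 1.0]]
side [[519.0, 0.0, 276.2], [0.0, 519.0, 217.8], [0.0, 0.0, 1.0]] [[-0.927, 0.376, -0.01, 0.558], [0.33, 0.801, -0.499, -0.016], [-0.18, -0.466, -0.866, 1.651], [0.0, 0.0, 0.0, 1.0]]
```

View pics/scene0.png

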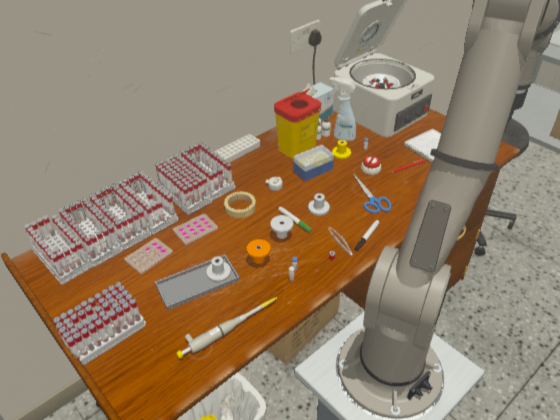

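View pics/side0.png

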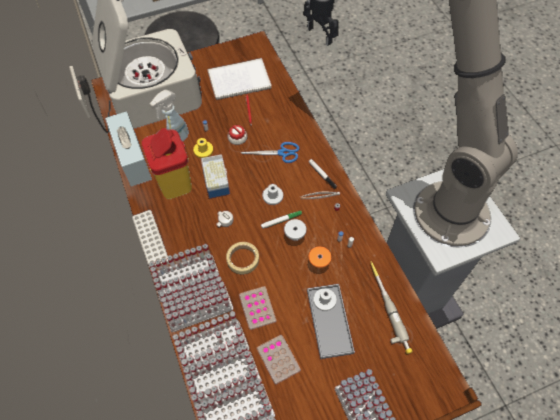

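Scene picture (side in brackets):
- **Silver crown-up:** (319,204) [272,194], with a yellow look-alike at (341,149) [203,147].
- **Silver crown-down:** (282,226) [295,231], with an orange look-alike at (258,252) [320,257].
- **Also silver:** the adapter in the tray at (218,268) [325,297], and a small white cap at (274,183).

I choose the silver ones. Next I'll localize them from both views and make a check crop.

```bash
cat > h.py <<'E'
import cv2,numpy as np
from bench import r
def ray(m,uv):
    T=m["camera_from_world"];R=T[:3,:3];c=-R.T@T[:3,3]
    d=R.T@np.linalg.inv(m["camera_matrix"])@np.array([uv[0],uv[1],1.]);return c,d
def onz(m,uv,z):
    c,d=ray(m,uv);return c+d*(z-c[2])/d[2]
def proj(m,p):
    T=m["camera_from_world"];q=m["camera_matrix"]@(T[:3,:3]@np.asarray(p,float)+T[:3,3]);return q[:2]/q[2]
E
python3 - <<'E'
from h import *
px={"scene":dict(up=(319,198,.048),down=(282,222,.048),tr=(218,261,.052),orange=(258,247,.048),yel=(341,143,.048)),
"side":dict(up=(272,190,.048),down=(295,229,.048),tr=(325,294,.052),orange=(320,254,.048),yel=(203,143,.048))}
tr={"scene":[(157,280),(231,258),(240,280),(166,304)],"side":[(309,288),(339,285),(353,353),(319,357)]}
cr=[]
for n in px:
    m=r.camera_model(n);im=cv2.imread(f"pics/{n}0.png")
    for k,(u,v,z) in px[n].items(): print(n,k,onz(m,(u,v),z).round(3))
    print([onz(m,p,.016).round(3)[:2].tolist() for p in tr[n]])
    x0,y0=(150,185) if n=="scene" else (230,170)
    cr.append(cv2.resize(im[y0:y0+130 if n=="scene" else y0+200,x0:x0+200 if n=="scene" else x0+130],None,fx=3 if n=="scene" else 2.95,fy=3 if n=="scene" else 2.95,interpolation=cv2.INTER_CUBIC))
cv2.imwrite("pics/c_scene.png",cr[0]);cv2.imwrite("pics/c_side.png",cr[1])
E
```

```text
scene up [ 0.496 -0.271  0.048]
scene down [ 0.493 -0.117  0.048]
scene tr [0.493 0.113 0.052]
scene orange [ 0.464 -0.002  0.048]
scene yel [ 0.651 -0.535  0.048]
[[0.577, 0.256], [0.507, 0.062], [0.428, 0.093], [0.493, 0.282]]
side up [ 0.507 -0.269  0.048]
side down [ 0.495 -0.112  0.048]
side tr [0.499 0.114 0.052]
side orange [ 0.46  -0.006  0.048]
side yel [ 0.651 -0.532  0.048]
[[0.526, 0.068], [0.442, 0.093], [0.492, 0.287], [0.583, 0.262]]
```

View pics/c_scene.png

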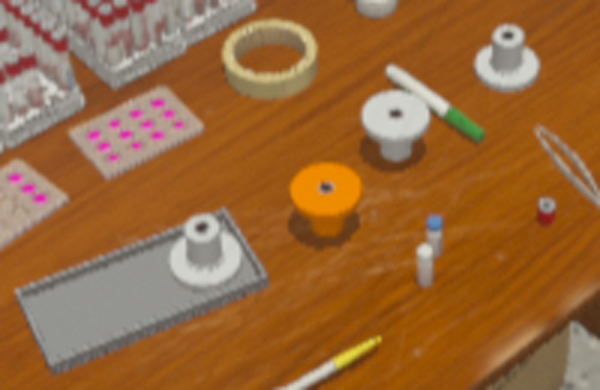

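The check crop confirms it: silver crown-up at crop (508,50), silver crown-down at (395,120), orange at (325,190) to be left alone, and the tray's empty end at lower left. I'll move above the crown-up one and turn the jaws along the tray's x.

Request:
arm_command:
  increments:
    - [[0.317,0.38,0],[0,0,0.98],100]
    - [[0.317,0.38,0],[0,0,0.98],100]
    - [[0.317,0.38,0],[0,0,0.98],100]
    - [[0.317,0.38,0],[0,0,0.98],100]
    - [[0.317,0.38,0],[0,0,0.98],100]
    - [[0.317,0.38,0],[0,0,0.98],100]
    - [[0.317,0.38,0],[0,0,0.98],100]
    - [[0.317,0.38,0],[0,0,0.98],100]
    - [[0.317,0.38,0],[0,0,0.98],100]
    - [[0.317,0.38,0],[0,0,0.98],100]
  newtons: 40

```text
clock: 1.1
tcp_pos: [0.5013, -0.2673, 0.2482]
orientation: [-3.102, 0.493, 0.0]
contact_force: [0.4, -0.3, 0.6]
grip_width: 0.0853
```

Request:
arm_command:
  increments:
    - [[0,0,0],[0,0,0],100]
    - [[0,0,0],[0,0,0],100]
    - [[0,0,0],[0,0,0],100]

```text
clock: 1.4
tcp_pos: [0.4991, -0.271, 0.2479]
orientation: [3.101, -0.497, -0.002]
contact_force: [0.1, -0.2, -0.1]
grip_width: 0.0856
```

```bash
python3 - <<'E'
from h import *
o=r.get_obs();print(o["clock"],o["tcp_pos"].round(4),o["orientation"].round(3))
m=r.camera_model("wrist");f=r.grab_frame("wrist");cv2.imwrite("pics/w1.png",f);np.save("w1.npy",m,allow_pickle=True)
print(proj(m,(0.5,-.27,.048)),proj(m,(0.494,-.115,.048)));print(m["camera_matrix"].round(1).tolist(),m["camera_from_world"].round(3).tolist())
E
```

```text
1.4 [ 0.4991 -0.271   0.2479] [ 3.101e+00 -4.970e-01 -2.000e-03]
[277.40040922 188.8275738 ] [221.37121082  40.6894754 ]
[[303.2, 0.0, 277.1], [0.0, 303.2, 209.0], [0.0, 0.0, 1.0]] [[0.95, -0.312, -0.002, -0.559], [-0.301, -0.917, 0.263, -0.132], [-0.084, -0.249, -0.965, 0.351], [0.0, 0.0, 0.0, 1.0]]
```

View pics/w1.png

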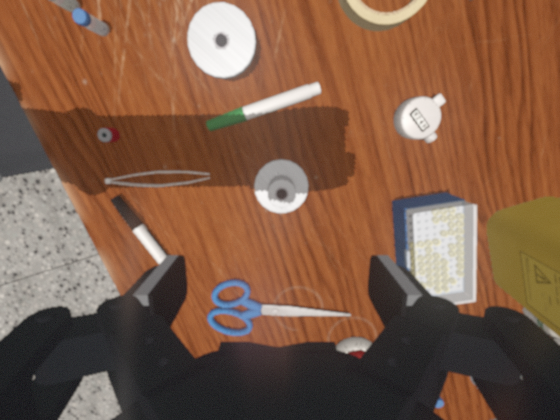

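The wrist view shows the crown-up adapter (bore at ~(282,193)), the crown-down disc (bore ~(221,40)), and loose clutter between them: pen, scissors and tweezers.

```bash
cat >> h.py <<'E'
def grey(f,uv,rad=60,s=60,v=90):
    h=cv2.cvtColor(f,cv2.COLOR_BGR2HSV);k=((h[...,1]<s)&(h[...,2]>v)).astype(np.uint8)
    w=np.zeros_like(k);cv2.circle(w,(int(uv[0]),int(uv[1])),rad,1,-1);k&=w
    c=max(cv2.findContours(k,cv2.RETR_EXTERNAL,cv2.CHAIN_APPROX_NONE)[0],key=cv2.contourArea)
    return cv2.convexHull(c)
def disc(m,hull,z):
    p=np.array([onz(m,q[0],z)[:2] for q in hull]);c,rr=cv2.minEnclosingCircle((p*1000).astype(np.float32));
    A=np.c_[2*p,np.ones(len(p))];s=np.linalg.lstsq(A,(p**2).sum(1),rcond=None)[0];R=np.sqrt(s[2]+s[0]**2+s[1]**2)
    return np.r_[s[:2],R,np.abs(np.hypot(*(p-s[:2]).T)-R).max()].round(4),np.round(c,1),round(rr,1)
def bore(m,f,uv,z,rad=12):
    g=cv2.cvtColor(f,cv2.COLOR_BGR2GRAY);w=np.zeros_like(g);cv2.circle(w,(int(uv[0]),int(uv[1])),rad,1,-1)
    k=((g<80)&(w>0)).astype(np.uint8);M=cv2.moments(k,True);p=(M["m10"]/M["m00"],M["m01"]/M["m00"]);return np.round(p,1),M["m00"],onz(m,p,z).round(4)
E
python3 - <<'E'
from h import *
f=cv2.imread("pics/w1.png");m=np.load("w1.npy",allow_pickle=True).item()
h=grey(f,(281,187),45);print("up",cv2.boundingRect(h),disc(m,h,.010),bore(m,f,(282,194),.048,8))
h=grey(f,(221,40),50);print("down",cv2.boundingRect(h),disc(m,h,.048),bore(m,f,(221,40),.048))
E
```

```text
up (254, 159, 55, 55) (array([ 5.024e-01, -2.761e-01,  3.340e-02,  5.000e-04]), array([ 502.5, -276. ]), 33.8) (array([281.2, 193.7]), 53.0, array([ 0.5023, -0.2764,  0.048 ]))Traceback (most recent call last):
  File "<stdin>", line 4, in <module>
  File "h.py", line 21, in bore
    k=((g<80)&(w>0)).astype(np.uint8);M=cv2.moments(k,True);p=(M["m10"]/M["m00"],M["m01"]/M["m00"]);return np.round(p,1),M["m00"],onz(m,p,z).round(4)
                                                               ~~~~~~~~^~~~~~~~~
ZeroDivisionError: float division by zero
```

Request:
arm_command:
  increments:
    - [[0.0033,-0.0052,-0.05],[0,0,0],100]
    - [[0.0033,-0.0052,-0.1],[0,0,0],100]
    - [[0.0033,-0.0052,-0.15],[0,0,0],100]
    - [[0.0033,-0.0052,-0.18],[0,0,0],80]
    - [[0.0033,-0.0052,-0.205],[0,0,0],80]
    - [[0.0033,-0.0052,-0.213],[0,0,0],80]
    - [[0.0033,-0.0052,-0.213],[0,0,0],80]
    - [[0.0033,-0.0052,-0.213],[0,0,0],0]
    - [[0.0033,-0.0052,-0.213],[0,0,0],0]
    - [[0.0033,-0.0052,-0.213],[0,0,0],0]
  newtons: 40

```text
clock: 2.45
tcp_pos: [0.5044, -0.2756, 0.037]
orientation: [3.101, -0.495, 0.004]
contact_force: [-0.8, -0.6, 3.6]
grip_width: 0.0307
```

Request:
arm_command:
  increments:
    - [[0,0,0],[0,0,0],0]
    - [[0,0,0],[0,0,0],0]
    - [[0,0,0],[0,0,0],0]

```text
clock: 2.75
tcp_pos: [0.5044, -0.2756, 0.037]
orientation: [3.101, -0.495, 0.004]
contact_force: [-1.2, 0.2, 6.5]
grip_width: 0.0308
```

Request:
arm_command:
  increments:
    - [[0,0,0.03],[0,0,0],0]
    - [[0,0,0.08],[0,0,0],0]
    - [[0,0.03,0.13],[0,0,0],0]
    - [[0,0.08,0.18],[0,0,0],0]
    - [[0,0.13,0.22],[0,0,0],0]
    - [[0,0.18,0.23],[0,0,0],0]
    - [[0,0.23,0.23],[0,0,0],0]
    - [[0,0.28,0.23],[0,0,0],0]
    - [[0,0.31,0.23],[0,0,0],0]
    - [[0,0.31,0.23],[0,0,0],0]

```text
clock: 3.75
tcp_pos: [0.5029, 0.0412, 0.2668]
orientation: [-3.102, 0.483, -0.003]
contact_force: [0.7, 0.8, -0.3]
grip_width: 0.0311
```

Request:
arm_command:
  increments:
    - [[0,0,0],[0,0,0],0]
    - [[0,0,0],[0,0,0],0]
    - [[0,0,0],[0,0,0],0]

```text
clock: 4.05
tcp_pos: [0.5034, 0.0334, 0.2652]
orientation: [3.101, -0.498, -0.0]
contact_force: [-0.5, -0.9, -0.5]
grip_width: 0.031
```

```bash
python3 - <<'E'
from h import *
o=r.get_obs();print(o["clock"],o["tcp_pos"].round(4),o["orientation"].round(3))
m=r.camera_model("wrist");f=r.grab_frame("wrist");cv2.imwrite("pics/w2.png",f);np.save("w2.npy",m,allow_pickle=True)
print(proj(m,(0.497,.114,.052)))
E
```

```text
4.05 [0.5034 0.0334 0.2652] [ 3.101 -0.498 -0.   ]
[247.44303628 118.89711723]
```

View pics/w2.png

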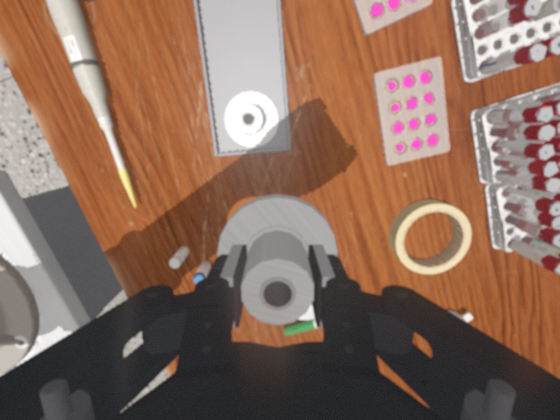

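The grip holds. The tray's near end has corners ~(215,157) and (291,150), with the in-tray adapter at (249,118); the far end is cut off.

```bash
python3 - <<'E'
from h import *
f=cv2.imread("pics/w2.png");m=np.load("w2.npy",allow_pickle=True).item()
print("adapter",disc(m,grey(f,(250,118),32,40,190),.014),bore(m,f,(248,119),.052,8))
h=cv2.cvtColor(f,cv2.COLOR_BGR2HSV);k=(h[...,1]<70).astype(np.uint8)
n,l=cv2.connectedComponents(k);k=(l==l[60,240])
def edge(rows,pick):
    P=np.array([onz(m,(pick(np.flatnonzero(k[v,180:310])+180),v),.016)[:2] for v in rows])
    vx,vy,x0,y0=cv2.fitLine((P*1000).astype(np.float32),cv2.DIST_HUBER,0,.01,.01).ravel()
    s=np.sign(vy);return np.array([vx,vy])*s,np.array([x0,y0])
for nm,rows,pk in(("L",range(10,140),lambda a:a.min()-.5),("R",range(10,140),lambda a:a.max()+.5)):
    d,p=edge(rows,pk);print(nm,d,p,"yaw",np.arctan2(-d[0],d[1]))
    if nm=="L":dl,pl=d,p
    else: nrm=np.array([d[1],-d[0]]);print("width",(p-pl)@nrm)
cs=np.array([onz(m,(u,np.flatnonzero(k[:200,u]).max()+.5),0)[:2] for u in range(222,286,4)])*1000
print("near edge z0",cs.round(1)[::5], "rim L/R mean along y", )
d=(dl);print("near along",(cs@np.array(d)).mean(), cs[:,0].mean())
E
```

```text
Traceback (most recent call last):
  File "h.py", line 21, in bore
    k=((g<80)&(w>0)).astype(np.uint8);M=cv2.moments(k,True);p=(M["m10"]/M["m00"],M["m01"]/M["m00"]);return np.round(p,1),M["m00"],onz(m,p,z).round(4)
                                                               ~~~~~~~~^~~~~~~~~
ZeroDivisionError: float division by zero
```

```bash
sed -i 's/g<80/g<115/' h.py && cat > tray.py <<'E'
from h import *
f=cv2.imread("pics/w2.png");m=np.load("w2.npy",allow_pickle=True).item()
print("adapter",disc(m,grey(f,(250,118),32,40,190),.014),bore(m,f,(248,119),.052,7))
h=cv2.cvtColor(f,cv2.COLOR_BGR2HSV);k=(h[...,1]<70).astype(np.uint8)
n,l=cv2.connectedComponents(k);k=(l==l[60,240])
E={}
for nm,pk in(("L",lambda a:a.min()-.5),("R",lambda a:a.max()+.5)):
    P=np.array([onz(m,(pk(np.flatnonzero(k[v,180:310])+180),v),.016)[:2] for v in range(10,140)])*1000
    q=cv2.fitLine(P.astype(np.float32),cv2.DIST_HUBER,0,.01,.01).ravel();d=q[:2]*np.sign(q[1]);E[nm]=(d,q[2:])
    print(nm,d,q[2:],"yaw",np.arctan2(-d[0],d[1]))
d=E["L"][0]+E["R"][0];d/=np.linalg.norm(d);n=np.array([d[1],-d[0]])
print("yaw",np.arctan2(-d[0],d[1]),"width",(E["R"][1]-E["L"][1])@n)
P=np.array([onz(m,(u,np.flatnonzero(k[:200,u]).max()+.5),0)[:2] for u in range(222,286,2)])*1000
a=np.median(P@d);b=(E["R"][1]+E["L"][1])@n/2;print("centre from near edge",d*(a+102)+n*b,"spread",np.ptp(P@d))
E
python3 tray.py
```

```text
Traceback (most recent call last):
  File "tray.py", line 3, in <module>
    print("adapter",disc(m,grey(f,(250,118),32,40,190),.014),bore(m,f,(248,119),.052,7))
                                                             ~~~~^^^^^^^^^^^^^^^^^^^^^^
  File "h.py", line 21, in bore
    k=((g<115)&(w>0)).astype(np.uint8);M=cv2.moments(k,True);p=(M["m10"]/M["m00"],M["m01"]/M["m00"]);return np.round(p,1),M["m00"],onz(m,p,z).round(4)
                                                                ~~~~~~~~^~~~~~~~~
ZeroDivisionError: float division by zero
```

```bash
python3 - <<'E'
import cv2
g=cv2.cvtColor(cv2.imread("pics/w2.png"),cv2.COLOR_BGR2GRAY);print(g[112:126:2,240:258:2])
E
sed -i 's/g<115/g<w.dtype.type(0)+np.percentile(g[w>0],25)*.5+g[w>0].min()*.5/' h.py; python3 tray.py
```

```text
[[255 255 251 238 233 240 255 255 255]
 [255 236 212 171 161 176 224 254 255]
 [255 223 155 135 136 136 171 223 254]
 [255 222 146 136 138 139 141 212 255]
 [255 227 152 136 135 133 158 228 255]
 [255 247 195 143 138 143 193 245 255]
 [255 255 236 207 196 206 235 255 255]]
adapter (array([0.4963, 0.1164, 0.0363, 0.0046]), array([496.8, 115.1]), 38.1) (array([247.1, 118.4]), 14.0, array([0.4969, 0.1146, 0.052 ]))
L [0.23186077 0.972749  ] [461.71997 176.33745] yaw -0.23399013
R [0.22600883 0.97412527] [554.1925  156.76263] yaw -0.22797854
yaw -0.23098436 width 94.497986
centre from near edge [509.59795452 173.53060503] spread 1.9103975801784827
```

Tray: centre ≈ (0.510, 0.174), yaw ≈ -0.231, measured width 94.5 mm. The in-tray adapter is at tray y ≈ -60.5 mm, as expected. I'll place the crown-up one at tray y = +59.

Request:
arm_command:
  increments:
    - [[0.005,0.05,0],[0,0,0.087],0]
    - [[0.01,0.1,0],[0,0,0.087],0]
    - [[0.015,0.15,0],[0,0,0.087],0]
    - [[0.0206,0.199,0],[0,0,0.087],0]
    - [[0.0206,0.199,-0.03],[0,0,0.087],0]
    - [[0.0206,0.199,-0.08],[0,0,0.087],0]
    - [[0.0206,0.199,-0.13],[0,0,0.087],0]
    - [[0.0206,0.199,-0.17],[0,0,0.087],0]
    - [[0.0206,0.199,-0.195],[0,0,0.087],0]
    - [[0.0206,0.199,-0.195],[0,0,0.087],0]

```text
clock: 5.1
tcp_pos: [0.5222, 0.2312, 0.0665]
orientation: [3.116, -0.361, -0.01]
contact_force: [0.3, -0.0, -0.8]
grip_width: 0.031
```

Request:
arm_command:
  increments:
    - [[0,0,0],[0,0,0],0]
    - [[0,0,0],[0,0,0],0]

```text
clock: 5.3
tcp_pos: [0.5256, 0.2344, 0.0721]
orientation: [-3.119, 0.36, -0.004]
contact_force: [-0.5, -0.5, -1.1]
grip_width: 0.0309
```

Request:
arm_command:
  increments:
    - [[-0.0016,-0.002,-0.01],[0,0,0],0]
    - [[-0.0016,-0.002,-0.018],[0,0,0],0]
    - [[-0.0016,-0.002,-0.024],[0,0,0],0]
    - [[-0.0016,-0.002,-0.028],[0,0,0],0]
    - [[-0.0016,-0.002,-0.0305],[0,0,0],0]
    - [[-0.0016,-0.002,-0.0305],[0,0,0],0]
    - [[-0.0016,-0.002,-0.0305],[0,0,0],0]

```text
clock: 6.0
tcp_pos: [0.5221, 0.232, 0.041]
orientation: [3.12, -0.359, 0.0]
contact_force: [-5.1, -2.8, 14.2]
grip_width: 0.0309
```

Request:
arm_command:
  increments:
    - [[0,0,0],[0,0,0],65]
    - [[0,0,0],[0,0,0],65]
    - [[0,0,0],[0,0,0],65]
    - [[0,0,0.02],[0,0,0],65]
    - [[0,0,0.06],[0,0,0],65]
    - [[0,0,0.11],[0,0,0],100]
    - [[0,0,0.16],[0,0,0],100]
    - [[0,-0.04,0.19],[0,0,0],100]
    - [[0,-0.09,0.2],[0,0,0],100]
    - [[0,-0.14,0.2],[0,0,0],100]

```text
clock: 7.0
tcp_pos: [0.5235, 0.0926, 0.2421]
orientation: [-3.12, 0.356, -0.007]
contact_force: [1.1, -0.5, -0.5]
grip_width: 0.0852
```

Request:
arm_command:
  increments:
    - [[-0.01,-0.05,0],[0,0,0],100]
    - [[-0.02,-0.1,0],[0,0,0],100]
    - [[-0.03,-0.15,0],[0,0,0],100]
    - [[-0.03,-0.2,0],[0,0,0],100]
    - [[-0.03,-0.24,0],[0,0,0],100]
    - [[-0.03,-0.26,0],[0,0,0],100]
    - [[-0.03,-0.26,0],[0,0,0],100]
    - [[-0.03,-0.26,0],[0,0,0],100]
    - [[-0.03,-0.26,0],[0,0,0],100]

```text
clock: 7.9
tcp_pos: [0.4927, -0.1652, 0.2397]
orientation: [-3.121, 0.355, 0.0]
contact_force: [0.6, -0.5, -0.4]
grip_width: 0.0856
```

```bash
python3 - <<'E'
from h import *
o=r.get_obs();print(o["clock"],o["tcp_pos"].round(4),o["orientation"].round(3))
m=r.camera_model("wrist");f=r.grab_frame("wrist");cv2.imwrite("pics/w3.png",f);np.save("w3.npy",m,allow_pickle=True)
p=proj(m,(0.494,-.115,.048));print(p);
try:
    h=grey(f,p,55);print("down",cv2.boundingRect(h),disc(m,h,.048),bore(m,f,p,.048))
except Exception as e:print(e)
s=r.grab_frame("side");cv2.imwrite("pics/s3.png",np.vstack([cv2.resize(s[270:370,240:400],(560,350)),cv2.resize(f[:220],(560,220))]))
E
```

```text
7.9 [ 0.4927 -0.1652  0.2397] [-3.121  0.355  0.   ]
[266.89715456 144.44646721]
down (235, 110, 65, 66) (array([ 4.938e-01, -1.141e-01,  3.320e-02,  3.000e-04]), array([ 493.8, -114.1]), 33.4) (array([266.5, 143.8]), 82.0, array([ 0.4938, -0.1142,  0.048 ]))
```

View pics/s3.png

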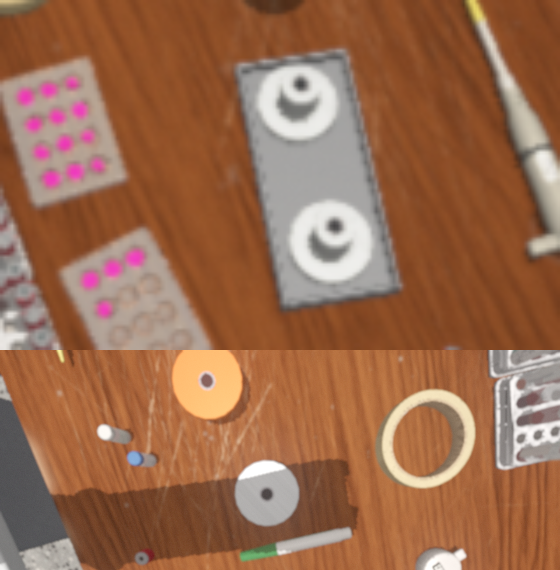

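Side view: both crown-up adapters stand flat in the tray. The crown-down disc is at (0.4938, -0.1142), with clear finger room.

Request:
arm_command:
  increments:
    - [[0.001,0.03,-0.03],[0,0,0],100]
    - [[0.001,0.051,-0.07],[0,0,0],100]
    - [[0.001,0.051,-0.11],[0,0,0],100]
    - [[0.001,0.051,-0.13],[0,0,0],100]
    - [[0.001,0.051,-0.14],[0,0,0],100]
    - [[0.001,0.051,-0.14],[0,0,0],100]
    - [[0.001,0.051,-0.14],[0,0,0],100]

```text
clock: 8.7
tcp_pos: [0.4944, -0.1157, 0.1008]
orientation: [3.121, -0.358, 0.002]
contact_force: [-0.0, -0.1, -0.3]
grip_width: 0.0856
```

Request:
arm_command:
  increments:
    - [[-0.0006,0.0013,-0.03],[0,0,0],100]
    - [[-0.0006,0.0013,-0.052],[0,0,0],100]
    - [[-0.0006,0.0013,-0.062],[0,0,0],100]
    - [[-0.0006,0.0013,-0.066],[0,0,0],100]
    - [[-0.0006,0.0013,-0.066],[0,0,0],100]
    - [[-0.0006,0.0013,-0.066],[0,0,0],0]
    - [[-0.0006,0.0013,-0.066],[0,0,0],0]
    - [[-0.0006,0.0013,-0.066],[0,0,0],0]
    - [[-0.0006,0.0013,-0.066],[0,0,0],0]

```text
clock: 9.6
tcp_pos: [0.4937, -0.1148, 0.0352]
orientation: [3.121, -0.359, 0.003]
contact_force: [-2.1, 0.3, 6.2]
grip_width: 0.0647
```

```bash
python3 - <<'E'
from h import *
m=r.camera_model("side");o=r.get_obs();print(o["tcp_pos"],o["grip_width"],o["contact_force"])
a=onz(m,(325.4,294),.052);b=onz(m,(335.7,334.3),.052);print(a,b,b-a,np.linalg.norm(b-a),np.arctan2(-(b-a)[0],(b-a)[1]))
E
```

```text
[ 0.49372331 -0.11478101  0.03517316] 0.06473424547880512 [-2.14386401  0.32770468  6.21726377]
[0.49841865 0.11488306 0.052     ] [0.52136261 0.23090884 0.052     ] [0.02294396 0.11602578 0.        ] 0.1182725955074831 -0.1952300535717059
```

Gripped at 64.7 mm. Neighbour spacing is 118 mm (98 needed), so the middle target is (0.5095, 0.1725).

Request:
arm_command:
  increments:
    - [[0,0,0.02],[0,0,0],0]
    - [[0,0,0.06],[0,0,0],0]
    - [[0,0.02,0.1],[0,0,0],0]
    - [[0.003,0.065,0.12],[0,0,0],0]
    - [[0.006,0.11,0.12],[0,0,0],0]
    - [[0.009,0.155,0.12],[0,0,0],0]
    - [[0.012,0.2,0.12],[0,0,0],0]
    - [[0.014,0.245,0.12],[0,0,0],0]
    - [[0.016,0.275,0.12],[0,0,0],0]
    - [[0.016,0.287,0.12],[0,0,0],0]

```text
clock: 10.6
tcp_pos: [0.5085, 0.1766, 0.1547]
orientation: [-3.119, 0.351, -0.002]
contact_force: [-0.8, -0.2, -1.9]
grip_width: 0.0646
```

Request:
arm_command:
  increments:
    - [[0,0,0],[0,0,0],0]
    - [[0,0,0],[0,0,0],0]
    - [[0,0,0],[0,0,0],0]
    - [[0,0,0],[0,0,0],0]

```text
clock: 11.0
tcp_pos: [0.5091, 0.1705, 0.1537]
orientation: [3.12, -0.363, -0.0]
contact_force: [-0.1, 0.8, -2.4]
grip_width: 0.0645
```

```bash
python3 - <<'E'
from h import *
o=r.get_obs();print(o["tcp_pos"],o["grip_width"])
f=r.grab_frame("wrist");s=r.grab_frame("scene")
cv2.imwrite("pics/w4.png",np.hstack([cv2.resize(f,(400,300)),cv2.resize(s[200:320,140:300],(400,300))]))
E
```

```text
[0.50906986 0.17045739 0.15372381] 0.06445507306690647
```

View pics/w4.png

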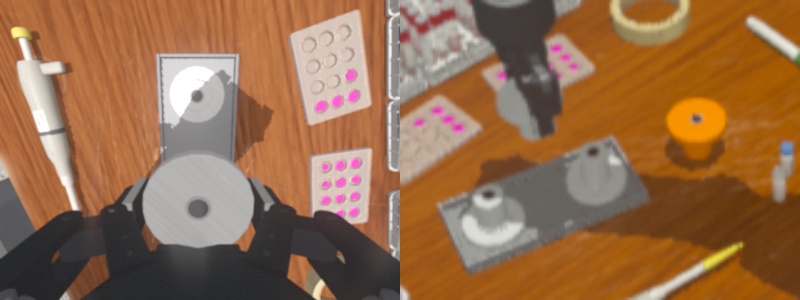

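The view shows the row end placed well and the disc held over the middle gap. I'll check numerically that the disc isn't tilted in the grip.

```bash
python3 - <<'E'
from h import *
m=r.camera_model("wrist");f=r.grab_frame("wrist")
z=.1537+.0128
h=grey(f,(277,285),95,40,120);print(cv2.boundingRect(h))
p=np.array([onz(m,q[0],z)[:2] for q in h])
t=p[[q[0][1]<290 for q in h]]
A=np.c_[2*t,np.ones(len(t))];s=np.linalg.lstsq(A,(t**2).sum(1),rcond=None)[0];R=np.sqrt(s[2]+s[0]**2+s[1]**2);res=np.hypot(*(t-s[:2]).T)-R
print(s[:2],R,res.std(),bore(m,f,(277,291),z,20))
far=p[np.argmax(p[:,1])];print("far edge",far)
S=r.grab_frame("scene");cv2.imwrite("pics/s5.png",cv2.resize(S[180:290,150:300],(750,550),interpolation=cv2.INTER_CUBIC))
M=r.camera_model("scene");print([((proj(M,(.509+.033*np.cos(a),.171+.033*np.sin(a),z))-[150,180])*5).round() for a in np.arange(0,6.2,.785)])
E
```

```text
(199, 190, 157, 157)
[0.51214878 0.1826434 ] 0.031911119205593086 0.0007633403977010164 (array([287. , 291.2]), 52.0, array([0.5139, 0.171 , 0.1665]))
far edge [0.51242391 0.21438511]
[array([168., 255.]), array([140., 287.]), array([150., 322.]), array([194., 337.]), array([245., 325.]), array([272., 291.]), array([260., 258.]), array([218., 243.])]
```

View pics/s5.png

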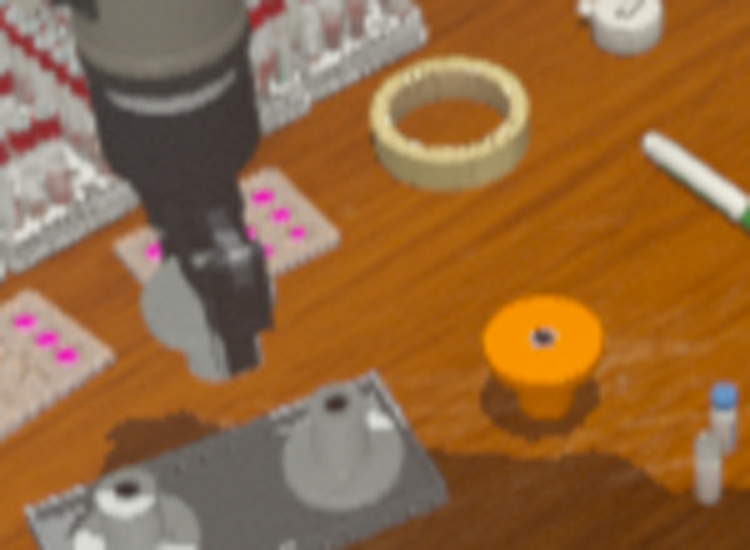

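```bash
python3 - <<'E'
from h import *
m=r.camera_model("wrist");f=r.grab_frame("wrist")
F=cv2.resize(f[170:390,140:420],None,fx=2.7,fy=2.7,interpolation=cv2.INTER_CUBIC)
def P(p):return tuple(((proj(m,p)-[140,170])*2.7).round().astype(int).tolist())
x,y=.5091,.1711
for z,R,c in((.1665,.033,(0,0,255)),(.1665,.003,(0,0,255)),(.1565,.033,(255,0,0))):
    for a in np.arange(0,6.28,.1):cv2.circle(F,P((x+R*np.cos(a),y+R*np.sin(a),z)),1,c,-1)
cv2.imwrite("pics/w6.png",F)
E
```

```text
(no output)
```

View pics/w6.png

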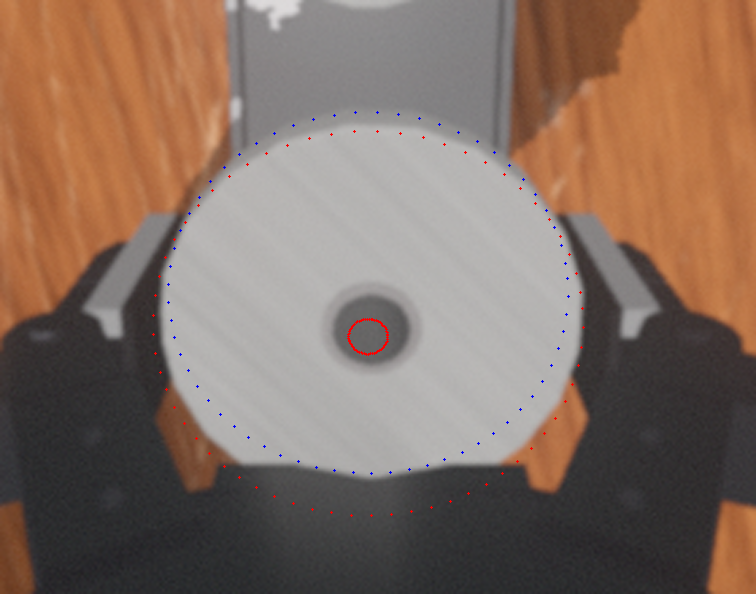

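The overlay puts the bore and far edge near the prediction, but the near edge is ~20 px short. So the disc has tilted about the jaw axis, near side down. I'll estimate the tilt from the edge points read off this crop.

```bash
python3 - <<'E'
from h import *
from scipy.optimize import least_squares
m=r.camera_model("wrist")
px=[(365,123),(280,140),(205,190),(160,310),(171,378),(200,425),(238,462),(450,140),(530,190),(583,300),(570,380),(505,462)]
px=[(u/2.7+140,v/2.7+170) for u,v in px];b=(371/2.7+140,329/2.7+170)
ex=np.array([np.cos(-.231),np.sin(-.231),0])
for zfix in(None,):
    def res(q):
        c=np.array([q[0],q[1],.1665+q[2]]);n=cv2.Rodrigues(ex*q[3])[0]@[0,0,1.]
        o=[]
        for u in px:
            k,d=ray(m,u);p=k+d*((c-k)@n)/(d@n);o.append((np.linalg.norm(p-c)-.033)*1e3)
        k,d=ray(m,b);p=k+d*((c-k)@n)/(d@n);o+=list((p-c)*1e3)
        return o
    for th0 in(-.3,0,.3):
        s=least_squares(res,[.509,.171,0,th0]);print(s.x.round(4),s.cost.round(2),np.round(s.fun,1))
E
```

```text
[ 0.5096  0.1717 -0.0018  0.0028] 0.38 [ 0.1  0.3  0.5 -0.3 -0.  -0.2 -0.1 -0.3 -0.2  0.1  0.   0.1 -0.  -0.4
 -0. ]
[ 0.5096  0.1717 -0.0018  0.0028] 0.38 [ 0.1  0.3  0.5 -0.3 -0.  -0.2 -0.1 -0.3 -0.2  0.1  0.   0.1 -0.  -0.4
 -0. ]
[ 0.5096  0.1717 -0.0018  0.0028] 0.38 [ 0.1  0.3  0.5 -0.3 -0.  -0.2 -0.1 -0.3 -0.2  0.1  0.   0.1 -0.  -0.4
 -0. ]
```

The fit gives tilt 0.003 rad with residuals ≤0.5 mm, so the disc is level and my eyeballed tilt was wrong. Its centre is (0.5096, 0.1717). Lowering.

Request:
arm_command:
  increments:
    - [[0,0.001,-0.03],[0,0,0],0]
    - [[0,0.001,-0.06],[0,0,0],0]
    - [[0,0.001,-0.08],[0,0,0],0]
    - [[0,0.001,-0.095],[0,0,0],0]
    - [[0,0.001,-0.103],[0,0,0],0]
    - [[0,0.001,-0.103],[0,0,0],0]
    - [[0,0.001,-0.103],[0,0,0],0]

```text
clock: 11.95
tcp_pos: [0.5094, 0.1737, 0.0515]
orientation: [-3.12, 0.359, -0.002]
contact_force: [1.1, 0.7, -2.0]
grip_width: 0.0645
```

Request:
arm_command:
  increments:
    - [[0,-0.0015,-0.004],[0,0,0],0]
    - [[0,-0.0015,-0.007],[0,0,0],0]
    - [[0,-0.0015,-0.0095],[0,0,0],0]
    - [[0,-0.0015,-0.011],[0,0,0],0]
    - [[0,-0.0015,-0.0115],[0,0,0],0]
    - [[0,-0.0015,-0.0115],[0,0,0],0]

```text
clock: 12.55
tcp_pos: [0.5089, 0.172, 0.0393]
orientation: [-3.121, 0.359, -0.0]
contact_force: [-0.4, -0.3, -1.4]
grip_width: 0.0647
```

Request:
arm_command:
  increments:
    - [[0,0,-0.001],[0,0,0],0]
    - [[0,0,-0.0015],[0,0,0],0]
    - [[0,0,-0.0015],[0,0,0],0]

```text
clock: 12.85
tcp_pos: [0.509, 0.1721, 0.0392]
orientation: [3.121, -0.359, 0.001]
contact_force: [-4.7, -2.0, 14.3]
grip_width: 0.0643
```

Floor contact at the expected height (TCP z 0.039). Releasing and lifting away.

Request:
arm_command:
  increments:
    - [[0,0,0],[0,0,0],100]
    - [[0,0,0],[0,0,0],100]
    - [[0,0,0],[0,0,0],100]
    - [[0,0,0],[0,0,0],100]
    - [[0,0,0.015],[0,0,0],100]
    - [[0,0,0.04],[0,0,0],100]
    - [[0,0,0.08],[0,0,0],100]
    - [[0,0,0.13],[0,0,0],100]
    - [[0,0,0.18],[0,0,0],100]
    - [[0,-0.03,0.22],[0,0,0],100]

```text
clock: 13.85
tcp_pos: [0.5086, 0.1464, 0.2623]
orientation: [-3.118, 0.347, -0.005]
contact_force: [1.5, 0.2, 0.0]
grip_width: 0.0854
```

Request:
arm_command:
  increments:
    - [[0,-0.04,0],[0,0,0],100]
    - [[0,-0.08,0],[0,0,0],100]
    - [[0,-0.12,0],[0,0,0],100]
    - [[0,-0.12,0],[0,0,0],100]
    - [[0,-0.12,0],[0,0,0],100]
    - [[0,-0.12,0],[0,0,0],100]

```text
clock: 14.45
tcp_pos: [0.5088, 0.0233, 0.2584]
orientation: [-3.121, 0.356, -0.001]
contact_force: [-0.5, -0.6, -0.3]
grip_width: 0.0856
```

```bash
python3 - <<'E'
from h import *
o=r.get_obs();print(o["clock"],o["tcp_pos"].round(3),o["contact_force"].round(1))
f=r.grab_frame("wrist");m=r.camera_model("wrist");s=r.grab_frame("side")
d=np.array([.2289,.9734]);C=np.array([.510,.174])
for p in((.4965,.1147),(.5093,.1725),(.5214,.231)):
    u=proj(m,(*p,.052));q=bore(m,f,u,.052,8);w=q[2][:2]-C;print(u.round(),q,"tray x,y",w@[d[1],-d[0]],w@d)
cv2.imwrite("pics/end.png",np.hstack([cv2.resize(f[:220,140:400],(420,355)),cv2.resize(s[275:370,280:380],(374,355))]))
E
```

```text
14.45 [0.509 0.023 0.258] [-0.5 -0.6 -0.3]
[245. 108.] (array([245.9, 108.6]), 14.0, array([0.4967, 0.1135, 0.052 ])) tray x,y 0.0009022299999999617 -0.061935069999999995
[243.  44.] (array([243. ,  42.2]), 4.0, array([0.5096, 0.1743, 0.052 ])) tray x,y -0.0004580299999999623 0.00020046000000003197Traceback (most recent call last):
  File "<stdin>", line 6, in <module>
  File "h.py", line 21, in bore
    k=((g<w.dtype.type(0)+np.percentile(g[w>0],25)*.5+g[w>0].min()*.5)&(w>0)).astype(np.uint8);M=cv2.moments(k,True);p=(M["m10"]/M["m00"],M["m01"]/M["m00"]);return np.round(p,1),M["m00"],onz(m,p,z).round(4)
                          ~~~~~~~~~~~~~^^^^^^^^^^^
    return _quantile_unchecked(
        a, q, axis, out, overwrite_input, method, keepdims, weights)
    return _ureduce(a,
                    func=_quantile_ureduce_func,
    ...<5 lines>...
                    overwrite_input=overwrite_input,
                    method=method)
    r = func(a, **kwargs)
    result = _quantile(arr,
                       quantiles=q,
    ...<2 lines>...
                       out=out,
                       weights=wgt)
    previous = arr[previous_indexes]
               ~~~^^^^^^^^^^^^^^^^^^
IndexError: index 0 is out of bounds for axis 0 with size 0
```

The third adapter is out of the wrist's view, so I'll check it with the side and scene cameras.

```bash
python3 - <<'E'
from h import *
d=np.array([.2289,.9734]);C=np.array([.510,.174]);I=[]
for n in("side","scene"):
    f=r.grab_frame(n);m=r.camera_model(n)
    for p in((.4965,.1147),(.5093,.1725),(.5214,.231)):
        q=bore(m,f,proj(m,(*p,.052)).round(),.052,4);w=q[2][:2]-C;print(n,q[0],"tray x,y mm",(w@[d[1],-d[0]]*1e3).round(1),(w@d*1e3).round(1))
    u,v=proj(m,(.51,.174,.03)).astype(int);I.append(cv2.resize(f[v-50:v+50,u-55:u+55],(396,360),interpolation=cv2.INTER_CUBIC))
cv2.imwrite("pics/end.png",np.hstack(I))
E
```

```text
side [325.4 293.8] tray x,y mm 2.2 -60.8
side [330.5 313.5] tray x,y mm -0.1 -1.8
side [335.1 334.1] tray x,y mm -0.5 57.3
scene [216.8 260.4] tray x,y mm 1.3 -61.6
scene [196. 269.] tray x,y mm 0.1 -1.7
scene [175.  277.5] tray x,y mm -0.6 56.6
```

View pics/end.png

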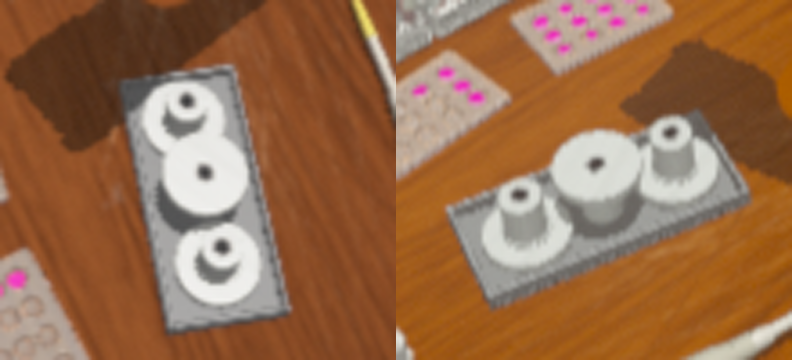

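Both views show up, down, up standing level in the tray with the middle brim over its neighbours, at tray y ≈ -61, -2 and +57 mm. The arm is clear, so I'm handing in.

```bash
python3 -c "
from bench import r
print(r.hand_in())"
```

```text
the job is handed in; nothing more can be done
None
```

I packed both loose silver adapters into the tray as asked and handed the job in at about 14.6 s on the robot clock. No verdict came back. The crown-up one is at the empty end and the crown-down one is between the two. I did not touch the yellow and orange look-alikes.

**Position:** in the last side and scene pictures the three bores sit at about -61, -2 and +57 mm along the tray, within about 2 mm of its centre line. That is inside all the stated limits. All three look upright and seated, with the middle brim over its neighbours.

**Forces:** the highest wrist force reported after any move was about 15 N, when each adapter touched the tray floor. The gripper was empty and well clear when I handed in.

**Checks that failed or disagreed:**
- **Apparent tilt:** by eye the crown-down disc seemed tilted in the grip. A fit to its edge gave 0.003 rad, so I did not correct for it.
- **Last wrist check:** it could not see the third adapter, and its script failed there. It put the middle one at 0 mm where the other cameras gave -2 mm, which is within calibration.
- **Tray yaw:** rough corner readings gave about -0.3 rad, but the closer wrist measurement gave -0.23, which I used.

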